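Lay out laser-head parts in reverse order for refitting

ROBOT

A 6-joint arm with a two-finger parallel gripper is mounted at the origin on a cart in front of the work surface, level with it; the furniture and walls round the work are solid. World frame = base frame: x ahead of the robot, y to its left, z up, the work surface at z = 0. Lengths are in m, angles in rad, forces in N, time in s.
With the tool pointing down it reaches from about 0.425 to 0.95 m from the base axis. Payload 3.5 kg.
Tool frame: the origin (TCP) lies midway between the tips of the shut fingers; the grasp point (between the pads) lies 19 mm behind it (ctrl.pinch_z is the distance from the TCP to the grasp point, in m); z points along the fingers, y is the line along which they close (so a half turn about z gives the same grasp; the last joint's range is limited). The gripper opens to 85 mm and grips with 20 to 120 N. Pads are 22 mm wide; open, the fingers measure 114 mm over their backs; the gripper's body (76 mm by 85 mm) begins 54 mm behind the grasp point. The pads swing forward as they close: fully open they stand 13 mm farther back than shut.
Start: joints at [-0.15, 0.286, 1.577, -0, 1.279, -0.15], TCP at [0.675, 0, 0.231] pointing down, gripper open.
Joint ranges: [-2.77, 2.77], [-0.9, 2.22], [0.21, 2.48], [-1.53, 4.67], [0.24, 2.81], [-2.84, 2.84]. Speed limits (rad/s): [2.79, 2.79, 3.14, 3.14, 3.14, 3.14].

INTERFACE

Orientations are given as a unit quaternion [x, y, z, w].
In Python, from plant import get_state, viewer, sign_off, ctrl gives the robot as it stands. The module is installed in compiled form; this text tells all that it offers.
- The arm moves only by the shell command python3 -m handwheel 'ROWS' [FORCE]. ROWS is JSON, a list that holds one entry, the list of rows, each a list of 5 numbers: the finger opening in m, from 0 to 0.0854, then the shift along the tool's x, y, z in m, then the turn about the tool's z in degrees. In form: [[[claw, x, y, z, spin], ...]]. A call has 1 to 12 rows; each row shifts and turns the commanded pose from where the row before left it, along the tool's axes as they then stand; what a row does not reach is not made up. A row lasts 1/12 s, in which the tool goes at most 41.7 mm and 7.16 degrees, less where a joint would pass 70% of its speed; a pose out of reach is approached as far as the arm can. A call is refused whole if a number of a shift passes 0.0417 or a number of a turn 7.16, either way. A call with a gripper value outside its range is refused whole. The fingers move at their own pace and stop on an object; FORCE is the grip in N (left out, the last holds). Time passes only in rows, so rows that do not move let the fingers close. It gives the time, the measured TCP pose, the force, the opening and the grip force at its end, in the units of the state.
- get_state(): the state, without advancing time (a new reading comes with each control period).
- viewer.read_camera(name): name is "scene" or "top" or "wrist"; returns the picture (480x640x3 uint8, blue, green, red); there is no depth.
- viewer.camera_params(name): a dict with "fov_y" (degrees; the focal length in pixels is half the picture's height over the tangent of half this angle, whatever the lens; pixels are square), "cx", "cy" (the principal point, pixels), "xyz" and "attitude" of the camera in the world; the wrist camera has in their place "hand_eye" (4x4, takes a point from camera to tool coordinates, whose origin is the TCP and whose axes are the flange's). Camera axes: x right, y up, looking along -z (the intrinsics and any distortion apply to the point x, -y, -z); pixel columns grow to the right and rows downward; lengths in m; the calibration is good to about 2 mm. The wrist camera is an equidistant fisheye: a pixel r from the principal point sees the ray r / f radians off the axis. A picture is of the moment at which its call begins: read the wrist's pose just before it. camera_params takes no time and is no camera call.
- sign_off(): hands the job in; it is judged then, once.
Trained networks look in the newest picture that a camera, given by its name, has taken for a name from the list of things; names that differ only in an ending like _2 or _b are one class to them, and where a whole thing is asked for, a point or a joint stands for the part that bears it (a point fixed in the world has none). Each returns a list of dicts, best first, with "confidence" (0 to 1); they miss things now and then, are a little off and sometimes report something else, mostly with a low value. They report only what shows in the picture. A call takes as long as a camera call. They do not tell look-alikes from the thing itself.
- viewer.look_for(camera, name): "extent" ([left, top, width, height] as shares, 0 to 1, of the picture: columns of its width, rows of its height, round what is visible of it).
- viewer.outline_of(camera, name): "mask" (480x640 bool, what is visible of it) and "extent" ([left, top, width, height] as shares, 0 to 1, of the picture: columns of its width, rows of its height, round what is visible of it).
- viewer.pinpoint(camera, name): "xy" ([column, row] as shares, 0 to 1, of the picture: columns of its width, rows of its height: a listed point, or the origin of a listed thing).
The state is a dict: "time": time; "qpos": joint angles; "dq": joint speeds; "joint_efforts": joint torques, N m; "eef_pos": TCP position; "tcp_rot": TCP orientation; "contact_force": force on the tool from outside, world axes, zero at the start; "wrist_torque": the same for the moment, N m; "opening": opening from 0.0 (shut) to 1.0 (fully open); "finger_force": force on a finger pad.
Only numpy, scipy, OpenCV 4.12 (cv2) and the standard library are available. Lean on these libraries where they do the work, as an engineer would, in place of code of your own. Each camera call takes 0.05 s, during which the arm holds its last target. There are 200 camera calls.

TASK

The four parts taken off the laser head stand in a row on the padded rack in the order they came off. Move them to the bare rack in the reverse order, one part to a bay: the part at the left end of the padded rack, as the robot sees it, goes into the right-end bay of the bare rack, and so on along the row. Set each part down flat on its base, in the middle of its bay, the terminal block lying front to back as before, and leave the solder spool, the jar and the carton beside the racks where they stand.

Things in the scene. Friction and masses are not known exactly. Their poses are not given: they have to be found in the camera images.
- knob_mid (a point): spare control knob: plain black, round, skirt 31 mm across at the foot, narrower above, 17 mm high, standing on its skirt; point half-way up its axis; z is up. On one of the pads at the start
- block_mid (a point): terminal block: black bar with a row of bright screw heads, 22 mm (its x) x 58 mm (its y) x 19 mm high (its solid body 14 mm); its y lies across the rack, front to back, within 0.1 rad; best taken by its two ends, across the 58 mm, so that the fingers stay clear of the neighbouring bays; point at its centre, 9.5 mm above its underside. On one of the pads at the start
- cell_mid (a point): lens holder: low square aluminium block, 34x34 mm, 16 mm high, with a large round lens in its top; sides parallel to the rack within 0.1 rad; point at its centre, half-way up. On one of the pads at the start
- tube_mid (a point): collimator tube: upright aluminium cylinder, 30 mm across, 50 mm high, with a black knurled ring near the top and a small lens in its top; point half-way up its axis. On one of the pads at the start
- pad_knob: cork pad, 66 (x) x 48 (y) x 3 mm, fixed in one bay of the padded rack; the knob is on it at the start. It does not move, so it goes on showing which bay that part came from. Origin: centre of its underside, which lies on the rack's floor
- pad_block: cork pad, 66 (x) x 48 (y) x 3 mm, fixed in one bay of the padded rack; the terminal block is on it at the start. It does not move, so it goes on showing which bay that part came from. Origin: centre of its underside, which lies on the rack's floor
- pad_cell: cork pad, 66 (x) x 48 (y) x 3 mm, fixed in one bay of the padded rack; the lens holder is on it at the start. It does not move, so it goes on showing which bay that part came from. Origin: centre of its underside, which lies on the rack's floor
- pad_tube: cork pad, 66 (x) x 48 (y) x 3 mm, fixed in one bay of the padded rack; the collimator tube is on it at the start. It does not move, so it goes on showing which bay that part came from. Origin: centre of its underside, which lies on the rack's floor
- pad_rack: padded rack the parts come from: fixed, grey, a pad in each bay; 75 (x) x 236 (y) mm, on four legs, long side across the view, +y end at the robot's left (yaw within 0.06 rad); nearer or farther rack. Origin under its centre, on the bench. Floor 140 mm up, open front and back; three ribs (8 mm above the floor) and end walls (11 mm), 4 mm thick, make four bays 54 mm wide, centres at y = 87, 29, -29, -87 mm
- bare_rack: bare rack the parts go to: fixed, grey, empty, no pads; 75 (x) x 236 (y) mm, on four legs, long side across the view, +y end at the robot's left (yaw within 0.06 rad); nearer or farther rack. Origin under its centre, on the bench. Floor 140 mm up, open front and back; three ribs (8 mm above the floor) and end walls (11 mm), 4 mm thick, make four bays 54 mm wide, centres at y = 87, 29, -29, -87 mm
- solder: bystander: spool of solder, 53 mm across, 40 mm high, to the right of the racks; origin at its underside
- jar: bystander: clear jar, 65 mm across, 78 mm high, beyond the racks to the left; origin at its underside
- carton: bystander: small carton, 45x70x30 mm, to the right of the racks, near the robot; origin at its underside
Mind the look-alikes: they are no part of the job. Leave any yellow look-alike of the part that bears tube_mid alone.

How it is judged:
At the end, for the whole second after the job is handed in: Each part in the bay of the bare rack that mirrors its starting bay (left end to right end ...), within 12 mm of the bay middle along the rack and 15 mm across, on the floor (height within 4 mm), within 0.15 rad of upright, at rest; the block within 0.3 rad of front to back (((y of pad_knob in the frame of pad_rack between 0.067 and 0.107 m and y of knob_mid in the frame of bare_rack between -0.099 and -0.075 m) or (y of pad_knob in the frame of pad_rack between 0.009 and 0.049 m and y of knob_mid in the frame of bare_rack between -0.041 and -0.017 m) or (y of pad_knob in the frame of pad_rack between -0.049 and -0.009 m and y of knob_mid in the frame of bare_rack between 0.017 and 0.041 m) or (y of pad_knob in the frame of pad_rack between -0.107 and -0.067 m and y of knob_mid in the frame of bare_rack between 0.075 and 0.099 m)) and x of knob_mid in the frame of bare_rack between -0.015 and 0.015 m and z of knob_mid in the frame of bare_rack between 0.1445 and 0.1525 m and angle between each of knob_mid, block_mid, cell_mid, tube_mid's own z axis and vertical below 0.15 rad and linear speed of each of knob, block, cell, tube below 0.02 m/s and ((y of pad_block in the frame of pad_rack between 0.067 and 0.107 m and y of block_mid in the frame of bare_rack between -0.099 and -0.075 m) or (y of pad_block in the frame of pad_rack between 0.009 and 0.049 m and y of block_mid in the frame of bare_rack between -0.041 and -0.017 m) or (y of pad_block in the frame of pad_rack between -0.049 and -0.009 m and y of block_mid in the frame of bare_rack between 0.017 and 0.041 m) or (y of pad_block in the frame of pad_rack between -0.107 and -0.067 m and y of block_mid in the frame of bare_rack between 0.075 and 0.099 m)) and x of block_mid in the frame of bare_rack between -0.015 and 0.015 m and z of block_mid in the frame of bare_rack between 0.1455 and 0.1535 m and angle between the y axis of block_mid and the x axis of bare_rack, either way round below 0.3 rad and ((y of pad_cell in the frame of pad_rack between 0.067 and 0.107 m and y of cell_mid in the frame of bare_rack between -0.099 and -0.075 m) or (y of pad_cell in the frame of pad_rack between 0.009 and 0.049 m and y of cell_mid in the frame of bare_rack between -0.041 and -0.017 m) or (y of pad_cell in the frame of pad_rack between -0.049 and -0.009 m and y of cell_mid in the frame of bare_rack between 0.017 and 0.041 m) or (y of pad_cell in the frame of pad_rack between -0.107 and -0.067 m and y of cell_mid in the frame of bare_rack between 0.075 and 0.099 m)) and x of cell_mid in the frame of bare_rack between -0.015 and 0.015 m and z of cell_mid in the frame of bare_rack between 0.144 and 0.152 m and ((y of pad_tube in the frame of pad_rack between 0.067 and 0.107 m and y of tube_mid in the frame of bare_rack between -0.099 and -0.075 m) or (y of pad_tube in the frame of pad_rack between 0.009 and 0.049 m and y of tube_mid in the frame of bare_rack between -0.041 and -0.017 m) or (y of pad_tube in the frame of pad_rack between -0.049 and -0.009 m and y of tube_mid in the frame of bare_rack between 0.017 and 0.041 m) or (y of pad_tube in the frame of pad_rack between -0.107 and -0.067 m and y of tube_mid in the frame of bare_rack between 0.075 and 0.099 m)) and x of tube_mid in the frame of bare_rack between -0.015 and 0.015 m and z of tube_mid in the frame of bare_rack between 0.161 and 0.169 m); the robot touches nothing.
It fails at once if the solder spool beside the racks is moved by more than 30 mm (distance of solder from where it was at the start of the episode above 0.03 m).
It fails at once if the jar beside the racks is moved by more than 30 mm (distance of jar from where it was at the start of the episode above 0.03 m).
It fails at once if the carton beside the racks is moved by more than 30 mm (distance of carton from where it was at the start of the episode above 0.03 m).
It also fails if it takes over 83 s, if anything falls off the work surface, if the arm or the gripper's body presses on something with over 40 N, if the wrist force passes 120 N, or if a joint passes its speed limit or range.

## Working session

There is one attempt and no reset: what is moved stays moved. The work goes in short steps, Python scripts to look and compute and a shell command to move; the robot and the scene stay as the last step left them, time stands still between calls to the robot, and variables do not carry over. Pictures are saved under pics/ and viewed, at most 14 in all, crops included, and the job is handed in when it is done.

```bash
mkdir -p pics; cat > h.py <<'E'
import numpy as np, cv2
from scipy.spatial.transform import Rotation as R
from plant import get_state, viewer, sign_off, ctrl
def shot(c,n):
    im=viewer.read_camera(c); cv2.imwrite(f'pics/{n}.png',im); return im
def pose(c,s=None):
    p=viewer.camera_params(c)
    if c=='wrist':
        s=s or get_state(); H=np.array(p['hand_eye']); T=R.from_quat(s['tcp_rot']).as_matrix()
        return p,T@H[:3,:3],T@H[:3,3]+np.array(s['eef_pos'])
    a=np.array(p['attitude']); 
    return p,(R.from_quat(a).as_matrix() if a.size==4 else a.reshape(3,3)),np.array(p['xyz'])
def hit(c,u,v,z,s=None):
    "world point at height z seen at pixel u,v"
    p,A,o=pose(c,s); f=240/np.tan(np.radians(p['fov_y'])/2)
    x,y=(u-p['cx'])/f,(v-p['cy'])/f
    if c=='wrist':
        r=np.hypot(x,y); k=np.sin(r)/max(r,1e-9); d=np.array([x*k,-y*k,-np.cos(r)])
    else: d=np.array([x,-y,-1])
    d=A@d; return o+d*(z-o[2])/d[2]
E
python3 - <<'E'
from h import *
for c in('scene','top','wrist'): print(c,viewer.camera_params(c))
s=get_state(); print(s['eef_pos'],s['tcp_rot'],s['qpos'],s['opening'],ctrl.pinch_z)
shot('top','top0');shot('scene','scene0')
Z=dict(knob_mid=.1515,block_mid=.1525,cell_mid=.151,tube_mid=.168,pad_knob=.14,pad_block=.14,pad_cell=.14,pad_tube=.14,pad_rack=0,bare_rack=0,solder=0,jar=0,carton=0)
for n,z in Z.items():
  for c in('top','scene'):
    for d in viewer.pinpoint(c,n)[:3]:
      u,v=d['xy'][0]*640,d['xy'][1]*480
      print(n,c,round(d['confidence'],2),round(u),round(v),hit(c,u,v,z).round(3))
E
```

```text
scene {'fov_y': 42.88840060411927, 'cx': 319.2939654195097, 'cy': 247.7338700705607, 'xyz': array([1.17867365, 0.35595328, 0.88626835]), 'attitude': array([0.17933697, 0.34077141, 0.81263796, 0.43741587])}
top {'fov_y': 49.86145007275905, 'cx': 324.31957228307965, 'cy': 242.86203126048176, 'xyz': array([ 0.38128767, -0.09104725,  1.08197175]), 'attitude': array([-0.06208193,  0.07590685,  0.70950232, -0.697847  ])}
wrist {'fov_y': 65.70646984690485, 'cx': 315.7692943661779, 'cy': 250.16205253946075, 'hand_eye': array([[-6.31736166e-04,  9.64520251e-01,  2.64008117e-01,
         6.64918220e-02],
       [ 9.99999774e-01,  6.69816564e-04, -5.42241549e-05,
        -7.40598489e-05],
       [-2.29137305e-04,  2.64008023e-01, -9.64520457e-01,
        -1.42239423e-01],
       [ 0.00000000e+00,  0.00000000e+00,  0.00000000e+00,
         1.00000000e+00]])}
[6.74346748e-01 1.13698179e-04 2.29931570e-01] [ 7.07118601e-01  7.07093984e-01 -7.06292790e-04 -9.39329632e-04] [-1.50013495e-01  2.87187001e-01  1.57817953e+00 -2.28791130e-05
  1.27857650e+00 -1.49972064e-01] 1.001159185398044 0.0187
knob
[... 807 characters left out ...]
8 224 [ 0.543 -0.163  0.14 ]
pad_tube top 0.96 258 259 [0.539 0.011 0.14 ]
pad_tube top 0.6 284 257 [ 0.543 -0.036  0.14 ]
pad_tube top 0.23 348 254 [ 0.545 -0.156  0.14 ]
pad_tube scene 0.78 363 262 [0.541 0.016 0.14 ]
pad_rack top 0.64 305 265 [ 0.547 -0.073  0.   ]
pad_rack scene 0.75 320 297 [ 0.546 -0.07   0.   ]
bare_rack top 0.96 315 322 [ 0.428 -0.093  0.   ]
solder top 0.81 405 294 [ 0.483 -0.282  0.   ]
jar scene 0.62 358 413 [0.718 0.119 0.   ]
carton top 0.72 412 340 [ 0.389 -0.291  0.   ]
carton top 0.26 288 256 [ 0.568 -0.037  0.   ]
carton scene 0.74 366 263 [ 0.42  -0.041  0.   ]
carton scene 0.67 273 209 [ 0.391 -0.297  0.   ]
carton scene 0.42 334 249 [ 0.423 -0.117  0.   ]
```

View pics/top0.png

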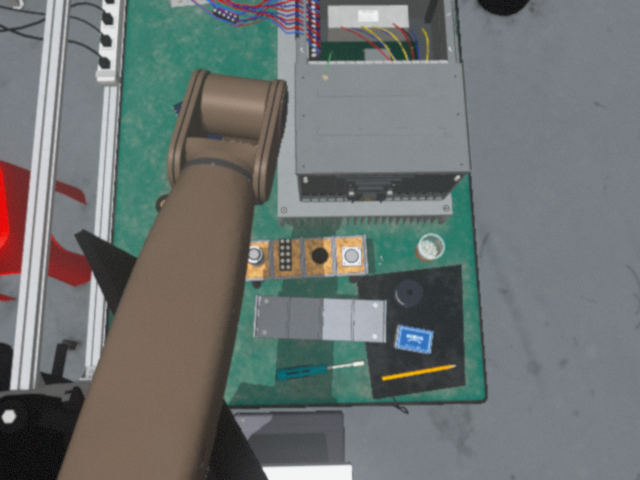

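View pics/scene0.png

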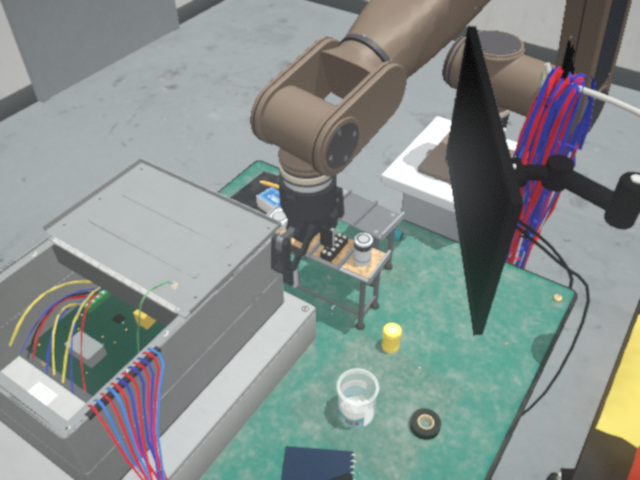

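The top view shows the padded rack as the farther one, at row 257: tube (254,256), block (286,254), knob (319,255), cell (351,256). The bare rack is nearer at (320,320), and the solder and carton are to the right. The scene view shows a yellow look-alike cylinder at (391,338), the jar at (357,398), and a big cabinet beyond the racks. I'll raise the tool over the racks and look from close by.

```bash
python3 -m handwheel '[[[0.085,0,0,-0.03,0],[0.085,0,-0.02,-0.03,0],[0.085,-0.01,-0.03,-0.02,0],[0.085,-0.02,-0.03,0,0],[0.085,-0.02,-0.03,0,0],[0.085,-0.02,-0.03,0,0],[0.085,-0.01,-0.02,0,0],[0.085,0,0,0,0],[0.085,0,0,0,0]]]' 40
cat > m.py <<'E'
from h import *
import sys
Z=dict(knob_mid=.1515,block_mid=.1525,cell_mid=.151,tube_mid=.168,pad_knob=.14,pad_block=.14,pad_cell=.14,pad_tube=.14,pad_rack=0,bare_rack=0)
s=get_state(); print(np.round(s['eef_pos'],4)); shot('wrist',sys.argv[1])
for n in sys.argv[2:]:
  for d in viewer.pinpoint('wrist',n)[:2]:
      u,v=d['xy'][0]*640,d['xy'][1]*480
      print(n,round(d['confidence'],2),round(u),round(v),hit('wrist',u,v,Z[n],s).round(4))
E
python3 m.py w0 knob_mid block_mid cell_mid tube_mid pad_rack bare_rack
python3 -c "
from h import *
for u,v,z in [(280,215,.0),(450,215,0),(298,172,.06),(467,172,.06),(298,65,.2),(467,170,.2)]: print(u,v,z,hit('top',u,v,z).round(3))"
```

```text
time: 2.15
eef_pos: [0.5145, -0.0804, 0.3119]
tcp_rot: [0.708, 0.706, 0.0, 0.001]
contact_force: [-0.1, 0.2, 0.8]
opening: 0.994
finger_force: 0.0
[ 0.5145 -0.0804  0.3119]
knob_mid 0.66 346 188 [ 0.5399 -0.0447  0.1515]
block_mid 0.7 351 184 [ 0.5436 -0.0409  0.1525]
block_mid 0.22 346 250 [ 0.5406 -0.0963  0.1525]
cell_mid 0.76 344 317 [ 0.54   -0.1597  0.151 ]
tube_mid 0.75 366 59 [0.5534 0.0589 0.168 ]
tube_mid 0.59 347 115 [0.5386 0.0138 0.168 ]
bare_rack 0.66 244 220 [ 0.4248 -0.0993  0.    ]
280 215 0.0 [ 0.658 -0.02   0.   ]
450 215 0 [ 0.653 -0.388  0.   ]
298 172 0.06 [ 0.734 -0.061  0.06 ]
467 172 0.06 [ 0.73  -0.413  0.06 ]
298 65 0.2 [ 0.895 -0.067  0.2  ]
467 170 0.2 [ 0.686 -0.369  0.2  ]
```

View pics/w0.png

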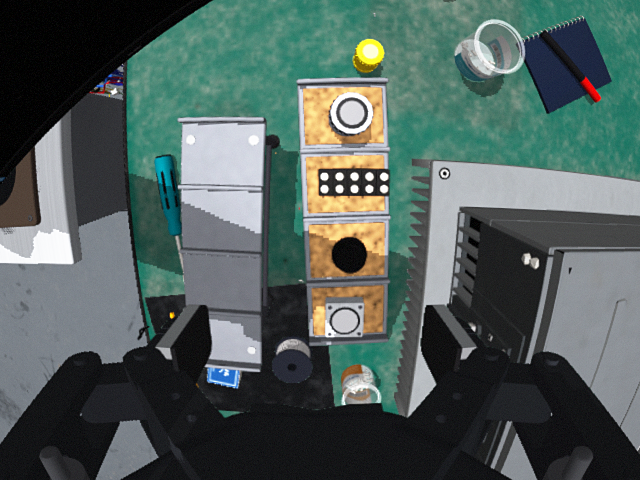

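The wrist view shows tube (351,114), block (354,182), knob (350,255) and cell (345,317). The bare rack's corners are at (179,119), (266,119), (262,371). The padded rack's are at (299,81), (386,79), (387,340), (308,343). The cabinet is to the right, from column 415.

```bash
python3 - <<'E'
from h import *
s=get_state()
for n,u,v,z in [('bTL',179,119,.151),('bTR',266,119,.151),('bBR',262,371,.151),('bdiv',181,188,.148),('bdiv',264,186,.148),('bdiv',186,251,.148),('bdiv',265,251,.148),('bdiv',186,307,.148),('bdiv',264,311,.148),
 ('pTL',299,81,.151),('pTR',386,79,.151),('pBR',387,340,.151),('pBL',308,343,.151),
 ('tubetop',351,114,.193),('blockTL',318,169,.16),('blTR',389,169,.16),('blBR',389,196,.16),('blBL',319,196,.16),('knobtop',350,255,.16),('celltop',345,317,.159),('cabinet',555,250,.17)]:
  print(n,hit('wrist',u,v,z,s).round(4))
E
```

```text
bTL [0.401  0.0179 0.151 ]
bTR [0.4753 0.0136 0.151 ]
bBR [ 0.4632 -0.2175  0.151 ]
bdiv [ 0.3997 -0.0413  0.148 ]
bdiv [ 0.4726 -0.0417  0.148 ]
bdiv [ 0.4001 -0.0974  0.148 ]
bdiv [ 0.4719 -0.0974  0.148 ]
bdiv [ 0.3939 -0.1519  0.148 ]
bdiv [ 0.4685 -0.1538  0.148 ]
pTL [0.5019 0.0446 0.151 ]
pTR [0.5722 0.0479 0.151 ]
pBR [ 0.582  -0.1828  0.151 ]
pBL [ 0.5083 -0.1849  0.151 ]
tubetop [0.5397 0.0132 0.193 ]
blockTL [ 0.5171 -0.0274  0.16  ]
blTR [ 0.5735 -0.0265  0.16  ]
blBR [ 0.5742 -0.0482  0.16  ]
blBL [ 0.518  -0.0488  0.16  ]
knobtop [ 0.5436 -0.0974  0.16  ]
celltop [ 0.541  -0.1542  0.159 ]
cabinet [ 0.7357 -0.0903  0.17  ]
```

```bash
python3 -m handwheel '[[[0.085,0.03,0.008,0,0],[0.085,0.034,0.009,0,0],[0.085,0.03,0.0085,0,0],[0.085,0,0,0.035,0],[0.085,0,0,0.04,0],[0.085,0,0,0,0],[0.085,0,0,0,0]]]' 40; python3 m.py w1 tube_mid
```

```text
time: 3.08
eef_pos: [0.5389, 0.0147, 0.2336]
tcp_rot: [0.707, 0.707, -0.002, -0.003]
contact_force: [-0.6, -0.1, 1.0]
opening: 0.995
finger_force: 0.0
[0.5389 0.0147 0.2336]
tube_mid 0.88 356 136 [0.5608 0.0901 0.168 ]
tube_mid 0.6 313 267 [0.537  0.0142 0.168 ]
```

View pics/w1.png

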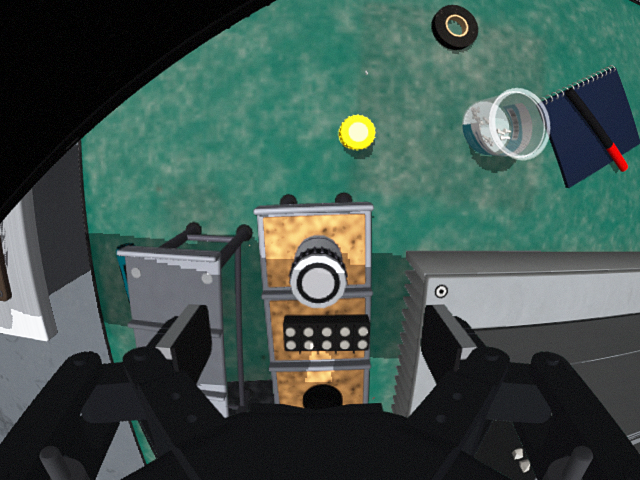

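The tube's top is at (318,282), which puts it under the gripper within 2 mm. I'll descend and grip.

```bash
python3 -m handwheel '[[[0.085,0,0,0.04,0],[0.085,0,0,0.03,0],[0.085,0,0,0.014,0],[0.085,0,0,0,0],[0.04,0,0,0,0],[0.02,0,0,0,0],[0,0,0,0,0],[0,0,0,0,0],[0,0,0,0,0]]]' 40
```

```text
time: 3.93
eef_pos: [0.5415, 0.0138, 0.1543]
tcp_rot: [0.707, 0.707, 0.001, 0.001]
contact_force: [0.2, -0.4, 0.4]
opening: 0.329
finger_force: 39.4
```

```bash
python3 -m handwheel '[[[0,0,0,-0.035,0],[0,0,0,-0.035,0],[0,-0.01,-0.015,-0.01,0],[0,-0.03,-0.018,0,0],[0,-0.032,-0.018,0,0],[0,-0.032,-0.016,0,0],[0,-0.032,-0.016,0,0],[0,-0.032,-0.015,0,0],[0,-0.032,-0.014,0,0],[0,0,0,0,0],[0,0,0,0,0]]]'; python3 m.py w2 tube_mid
```

```text
time: 4.85
eef_pos: [0.4279, -0.1872, 0.2326]
tcp_rot: [0.709, 0.706, 0.0, 0.0]
contact_force: [0.3, 0.9, -1.4]
opening: 0.335
finger_force: 39.8
[ 0.4279 -0.1872  0.2326]
tube_mid 0.75 314 326 [ 0.4269 -0.2264  0.168 ]
```

View pics/w2.png

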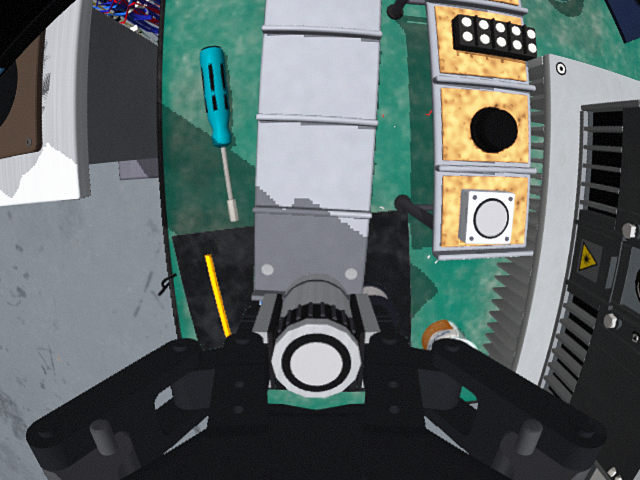

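The tube is held upright at (315,350). The bare rack's ribs run (256,211)–(371,211), (258,118)–(377,121) and (264,30)–(381,32).

```bash
python3 - <<'E'
from h import *
s=get_state()
for u,v in [(256,211),(371,211),(258,118),(377,121),(264,30),(381,32)]: print(hit('wrist',u,v,.148,s).round(4))
for u,v,z in [(494,130,.16),(490,219,.159)]: print(hit('wrist',u,v,z,s).round(4))
E
```

```text
[ 0.3914 -0.1557  0.148 ]
[ 0.4629 -0.1558  0.148 ]
[ 0.3937 -0.0982  0.148 ]
[ 0.4657 -0.1001  0.148 ]
[ 0.3971 -0.0416  0.148 ]
[ 0.4686 -0.0425  0.148 ]
[ 0.5382 -0.1013  0.16  ]
[ 0.5394 -0.1576  0.159 ]
```

```bash
python3 -m handwheel '[[[0,0,0,0.035,0],[0,0,0,0.03,0],[0,0,0,0.012,0],[0,0,0,0.003,0],[0,0,0,0,0]]]'
```

```text
time: 5.37
eef_pos: [0.4286, -0.184, 0.1515]
tcp_rot: [0.706, 0.708, -0.0, -0.001]
contact_force: [1.0, 0.1, -1.9]
opening: 0.332
finger_force: 40.0
```

```bash
python3 -m handwheel '[[[0,0,0,0.002,0],[0,0,0,0,0],[0.06,0,0,0,0],[0.085,0,0,0,0],[0.085,0,0,-0.002,0],[0.085,0,0,-0.035,0],[0.085,0,0,-0.035,0],[0.085,0.02,0.015,-0.018,0],[0.085,0.032,0.025,0,0],[0.085,0.032,0.025,0,0],[0.085,0.032,0.025,0,0],[0.085,0.03,0.0255,0,0]]]';python3 -m handwheel '[[[0.085,0,0,0,0],[0.085,0,0,0,0]]]'; python3 m.py w3 block_mid knob_mid cell_mid
```

```text
time: 6.37
eef_pos: [0.545, -0.0383, 0.2411]
tcp_rot: [0.707, 0.707, 0.0, 0.001]
contact_force: [1.3, -0.3, 0.5]
opening: 1.0
finger_force: 0.0
time: 6.53
eef_pos: [0.5446, -0.0385, 0.2402]
tcp_rot: [0.706, 0.708, -0.0, -0.0]
contact_force: [0.1, -1.0, 0.0]
opening: 0.997
finger_force: 0.0
[ 0.5446 -0.0385  0.2402]
block_mid 0.94 316 259 [ 0.5444 -0.041   0.1525]
knob_mid 0.7 315 343 [ 0.5444 -0.103   0.1515]
cell_mid 0.9 305 403 [ 0.5367 -0.1583  0.151 ]
```

View pics/w3.png

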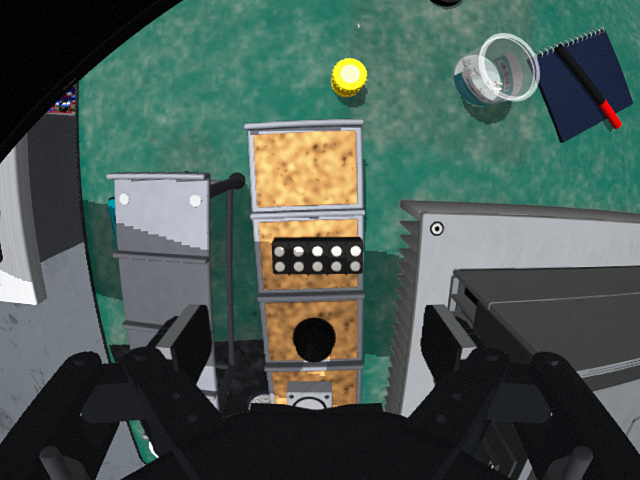

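The block at (317,256) is centred under the tool.

```bash
python3 -m handwheel '[[[0.085,-0.001,0,0.04,0],[0.085,0,0,0.035,0],[0.085,0,0,0.016,0],[0.085,0,0,0.006,0],[0.085,0,0,0,0],[0.085,0,0,0,0]]]'
```

```text
time: 7.23
eef_pos: [0.5445, -0.0419, 0.1445]
tcp_rot: [0.708, 0.707, 0.0, 0.001]
contact_force: [0.6, -0.9, 0.3]
opening: 0.994
finger_force: 0.0
```

```bash
python3 -m handwheel '[[[0.085,0.001,0,0.001,0],[0.065,0,0,0,0],[0.05,0,0,0,0],[0.03,0,0,0,0],[0.03,0,0,0,0]]]' 40; python3 -m handwheel '[[[0.03,0,0,-0.035,0],[0.03,0,0,-0.02,0],[0.03,0,0,0,0],[0.03,0,0,0,0]]]'; python3 m.py w4 block_mid
```

```text
time: 7.65
eef_pos: [0.5451, -0.0402, 0.1441]
tcp_rot: [0.707, 0.707, 0.001, 0.001]
contact_force: [-0.4, 0.1, 4.9]
opening: 0.663
finger_force: 43.9
time: 7.98
eef_pos: [0.5448, -0.0401, 0.1988]
tcp_rot: [0.707, 0.707, 0.001, 0.001]
contact_force: [0.3, 0.1, -1.5]
opening: 0.661
finger_force: 43.4
[ 0.5448 -0.0401  0.1988]
block_mid 0.95 314 323 [ 0.5437 -0.0677  0.1525]
```

View pics/w4.png

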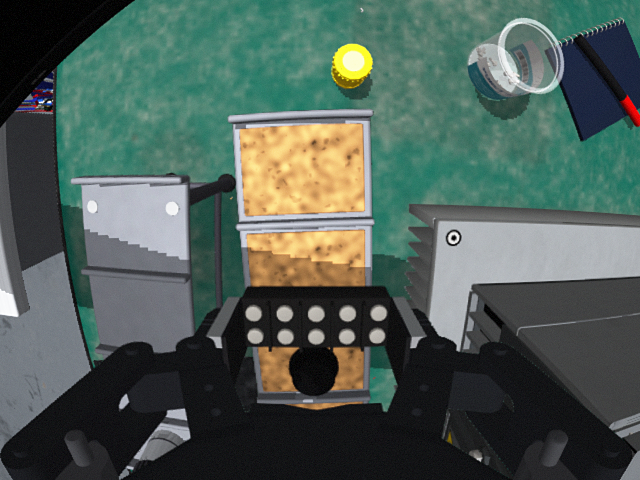

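The block hangs level at (315,323), gripped by its ends. The next bay is -29, at about (0.4305, -0.128).

```bash
python3 -m handwheel '[[[0.03,0,0,-0.03,0],[0.03,-0.02,-0.025,0,0],[0.03,-0.022,-0.03,0,0],[0.03,-0.022,-0.03,0,0],[0.03,-0.024,-0.029,0,0],[0.03,0,0,0,0],[0.03,0,0,0.035,0],[0.03,0,0,0.035,0],[0.03,0,0,0.012,0],[0.03,0,0,0,0],[0.03,0,0,0,0]]]'
```

```text
time: 9.0
eef_pos: [0.4289, -0.1272, 0.1431]
tcp_rot: [0.707, 0.707, -0.0, -0.002]
contact_force: [-0.3, -0.2, -0.6]
opening: 0.664
finger_force: 46.4
```

```bash
python3 -m handwheel '[[[0.03,0,0,0.002,0],[0.03,0,0,0,0],[0.03,0,0,0,0]]]'
```

```text
time: 9.25
eef_pos: [0.43, -0.1278, 0.1431]
tcp_rot: [0.707, 0.707, -0.0, -0.0]
contact_force: [0.6, 0.4, -0.3]
opening: 0.667
finger_force: 46.4
```

```bash
python3 -m handwheel '[[[0.03,0,0,0.001,0],[0.062,0,0,0,0],[0.085,0,0,0,0],[0.085,0,0,0,0],[0.085,0,0,-0.03,0],[0.085,0,0,-0.035,0],[0.085,0,0,-0.033,0],[0.085,0.007,0.025,0,0],[0.085,0.007,0.03,0,0],[0.085,0.007,0.03,0,0],[0.085,0.0065,0.028,0,0],[0.085,0,0,0,0]]]'; python3 m.py w5 knob_mid cell_mid
```

```text
time: 10.25
eef_pos: [0.5464, -0.0997, 0.2402]
tcp_rot: [0.707, 0.708, 0.001, 0.001]
contact_force: [-0.2, 0.2, -0.4]
opening: 0.998
finger_force: 0.0
[ 0.5464 -0.0997  0.2402]
knob_mid 0.6 311 258 [ 0.5432 -0.1018  0.1515]
cell_mid 0.84 305 337 [ 0.539  -0.1602  0.151 ]
```

View pics/w5.png

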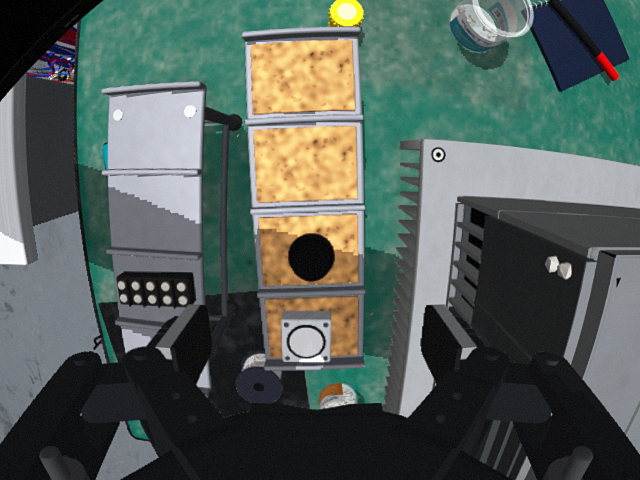

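The block is lying front to back, centred in its bay at (155,290). The knob is at (311,257), under the tool.

```bash
python3 -m handwheel '[[[0.085,-0.002,-0.002,0.04,0],[0.085,0,0,0.035,0],[0.085,0,0,0.015,0],[0.085,0,0,0.0025,0],[0.085,0,0,0,0],[0.085,0,0,0,0]]]'
```

```text
time: 10.9
eef_pos: [0.5415, -0.1031, 0.1496]
tcp_rot: [0.707, 0.707, 0.001, 0.001]
contact_force: [0.3, 0.5, 0.7]
opening: 0.995
finger_force: 0.0
```

```bash
python3 -m handwheel '[[[0.085,0,0,0.004,0],[0.085,0,0,0,0],[0.085,0,0,0,0]]]'
```

```text
time: 11.15
eef_pos: [0.5415, -0.1027, 0.145]
tcp_rot: [0.707, 0.707, 0.0, 0.001]
contact_force: [0.4, -0.2, -0.4]
opening: 0.992
finger_force: 0.0
```

```bash
python3 -m handwheel '[[[0.06,0,0,0,0],[0.04,0,0,0,0],[0.02,0,0,0,0],[0.01,0,0,0,0],[0.01,0,0,0,0],[0.01,0,0,0,0]]]' 40; python3 -m handwheel '[[[0.01,0,0,-0.035,0],[0.01,0,0,-0.035,0],[0.01,0,0,0,0],[0.01,0,0,0,0]]]'; python3 m.py w6 knob_mid
```

```text
time: 11.65
eef_pos: [0.5414, -0.1025, 0.1442]
tcp_rot: [0.707, 0.707, 0.0, 0.0]
contact_force: [0.5, 0.5, 1.7]
opening: 0.321
finger_force: 39.0
time: 11.98
eef_pos: [0.5425, -0.103, 0.2168]
tcp_rot: [0.707, 0.707, 0.001, 0.003]
contact_force: [-0.1, 0.4, -0.9]
opening: 0.317
finger_force: 38.9
[ 0.5425 -0.103   0.2168]
knob_mid 0.85 316 320 [ 0.5426 -0.1382  0.1515]
```

View pics/w6.png

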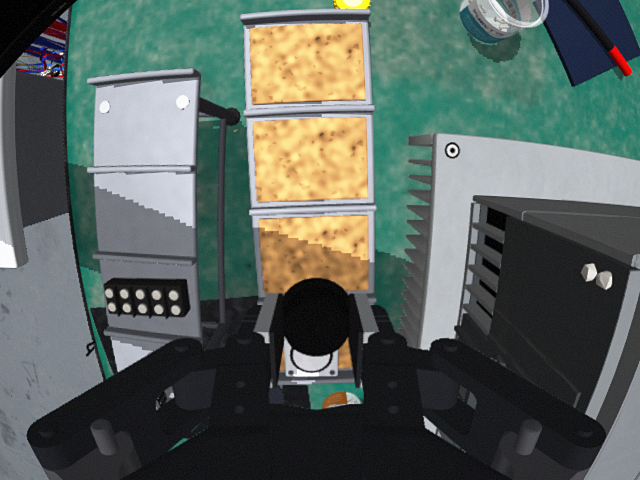

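The knob is held level at (316,318). The next bay is +29, at about (0.4335, -0.070).

```bash
python3 -m handwheel '[[[0.01,0.008,-0.027,0,0],[0.01,0.008,-0.027,0,0],[0.01,0.008,-0.027,0,0],[0.01,0.009,-0.0275,0,0],[0.01,0,0,0,0],[0.01,0,0,0.035,0],[0.01,0,0,0.03,0],[0.01,0,0,0.006,0],[0.01,0,0,0,0],[0.01,0,0,0,0]]]'
```

```text
time: 12.92
eef_pos: [0.4321, -0.0693, 0.1418]
tcp_rot: [0.707, 0.707, -0.001, -0.001]
contact_force: [-0.2, 0.2, 0.1]
opening: 0.318
finger_force: 44.6
```

```bash
python3 -m handwheel '[[[0.01,0,0,0.001,0],[0.04,0,0,0,0],[0.085,0,0,0,0],[0.085,0,0,0,0],[0.085,0,0,-0.03,0],[0.085,0,0,-0.035,0],[0.085,0,0,-0.033,0],[0.085,-0.022,0.026,0,0],[0.085,-0.022,0.027,0,0],[0.085,-0.022,0.027,0,0],[0.085,-0.022,0.027,0,0],[0.085,0,0,0,0]]]'; python3 m.py w7 cell_mid
```

```text
time: 13.92
eef_pos: [0.5426, -0.161, 0.2389]
tcp_rot: [0.708, 0.706, -0.0, 0.001]
contact_force: [-0.5, -0.3, -0.7]
opening: 0.993
finger_force: 0.0
[ 0.5426 -0.161   0.2389]
cell_mid 0.79 309 251 [ 0.538  -0.1583  0.151 ]
```

View pics/w7.png

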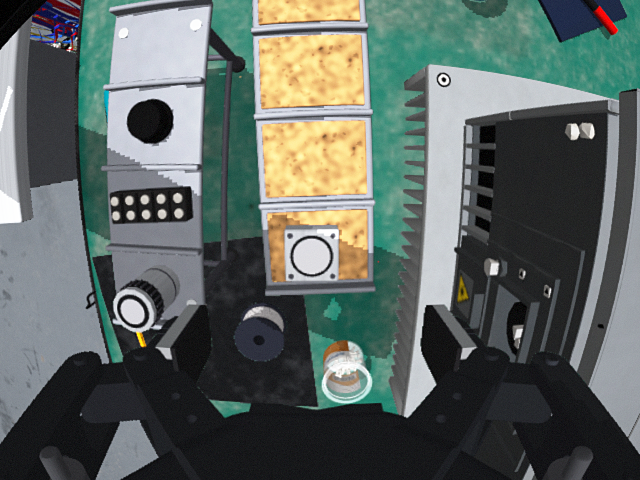

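The knob (150,121), block (151,205) and tube (147,300) all sit in their bays. The lens holder is at (312,256), under the tool.

```bash
python3 -m handwheel '[[[0.085,0.002,-0.003,0.04,0],[0.085,0,0,0.035,0],[0.085,0,0,0.016,0],[0.085,0,0,0.0025,0],[0.085,0,0,0,0],[0.085,0,0,0,0]]]'
```

```text
time: 14.52
eef_pos: [0.5371, -0.1554, 0.1482]
tcp_rot: [0.707, 0.707, 0.0, 0.001]
contact_force: [0.9, 0.1, 0.3]
opening: 0.998
finger_force: 0.0
```

```bash
python3 -m handwheel '[[[0.085,-0.002,0.001,0.0025,0],[0.085,0,0,0,0],[0.06,0,0,0,0],[0.04,0,0,0,0],[0.02,0,0,0,0],[0.01,0,0,0,0],[0.01,0,0,0,0],[0.01,0,0,0,0]]]' 40; python3 -m handwheel '[[[0.01,0,0,-0.035,0],[0.01,0,0,-0.045,0],[0.01,0,0,0,0],[0.01,0,0,0,0]]]'; python3 -m handwheel '[[[0.01,0,0,-0.035,0],[0.01,0,0,-0.035,0],[0.01,0,0,0,0],[0.01,0,0,0,0]]]'; python3 m.py w8 cell_mid
```

```text
time: 15.18
eef_pos: [0.5378, -0.1576, 0.1443]
tcp_rot: [0.707, 0.707, 0.0, 0.0]
contact_force: [0.5, -1.3, 1.4]
opening: 0.384
finger_force: 40.5
time: 15.52
eef_pos: [0.5388, -0.1581, 0.2166]
tcp_rot: [0.707, 0.707, 0.001, 0.003]
contact_force: [-0.0, 1.0, -1.4]
opening: 0.384
finger_force: 40.3
[ 0.5388 -0.1581  0.2166]
cell_mid 0.74 313 322 [ 0.5373 -0.1949  0.151 ]
cell_mid 0.6 202 162 [ 0.4743 -0.0961  0.151 ]out of range
```

View pics/w8.png

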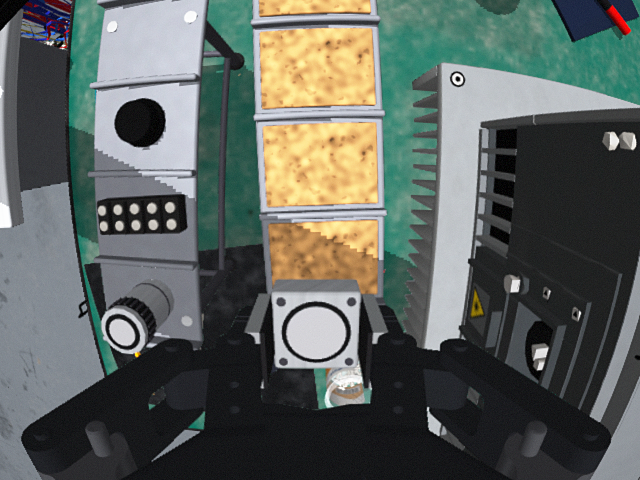

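The lens holder is held level at (315,325). One lift call with a row over 41.7 mm was refused; the other raised it 70 mm, which is enough. The last bay is +87, at about (0.437, -0.012).

```bash
python3 -m handwheel '[[[0.01,0.024,-0.016,0,0],[0.01,0.03,-0.02,0,0],[0.01,0.03,-0.022,0,0],[0.01,0.03,-0.022,0,0],[0.01,0.03,-0.021,0,0],[0.01,0.002,0,0,0],[0.01,0,0,0,0],[0.01,0,0,0,0]]]'; python3 m.py w9
```

```text
time: 16.28
eef_pos: [0.4361, -0.0114, 0.2127]
tcp_rot: [0.707, 0.707, -0.001, -0.001]
contact_force: [0.8, 0.2, -0.3]
opening: 0.384
finger_force: 40.3
[ 0.4361 -0.0114  0.2127]
```

View pics/w9.png

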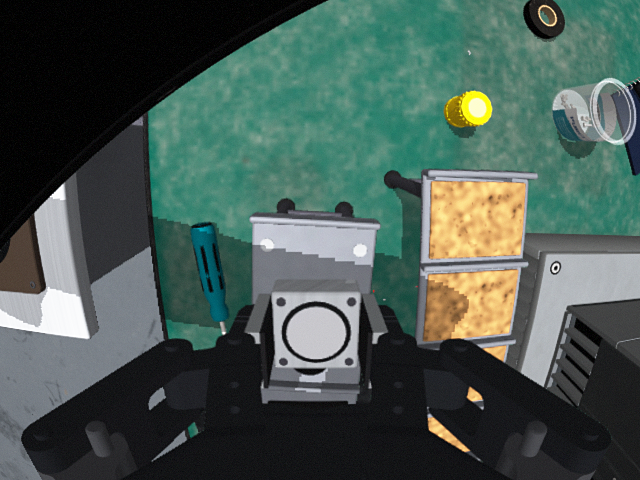

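The lens holder is above the left bay. The bare rack's end wall runs (250,217)–(380,222).

```bash
python3 -c "
from h import *
for u,v in [(250,217),(380,222)]: print(hit('wrist',u,v,.151).round(4))"
python3 -m handwheel '[[[0.01,0,0,0.035,0],[0.01,0,0,0.03,0],[0.01,0,0,0.004,0],[0.01,0,0,0,0],[0.01,0,0,0,0]]]'
```

```text
[0.3994 0.0181 0.151 ]
[0.4727 0.0151 0.151 ]
time: 16.75
eef_pos: [0.4371, -0.0122, 0.1454]
tcp_rot: [0.707, 0.707, -0.0, -0.0]
contact_force: [-0.5, 0.3, -0.1]
opening: 0.39
finger_force: 40.7
```

```bash
python3 -m handwheel '[[[0.01,-0.001,0,0.003,0],[0.01,0,0,0,0],[0.01,0,0,0,0]]]'
```

```text
time: 17.0
eef_pos: [0.437, -0.0127, 0.1427]
tcp_rot: [0.707, 0.707, 0.0, 0.001]
contact_force: [-1.0, -0.7, -0.1]
opening: 0.387
finger_force: 40.8
```

Release, rise, and back off over the padded rack for a final check.

```bash
python3 -m handwheel '[[[0.01,0,0,0.001,0],[0.045,0,0,0,0],[0.085,0,0,0,0],[0.085,0,0,0,0],[0.085,0,0,-0.03,0],[0.085,0,0,-0.035,0],[0.085,0,0,-0.035,0],[0.085,-0.015,0.025,-0.025,0],[0.085,-0.02,0.03,-0.02,0],[0.085,-0.02,0.03,-0.01,0],[0.085,-0.015,0.025,0,0],[0.085,0,0,0,0]]]'; python3 m.py w10 knob_mid block_mid cell_mid tube_mid
```

```text
time: 18.0
eef_pos: [0.5499, -0.0853, 0.2963]
tcp_rot: [0.708, 0.706, 0.0, 0.001]
contact_force: [-1.3, -0.5, -0.7]
opening: 0.993
finger_force: 0.0
[ 0.5499 -0.0853  0.2963]
knob_mid 0.84 174 220 [ 0.433  -0.0717  0.1515]
cell_mid 0.58 175 150 [ 0.4381 -0.0138  0.151 ]
tube_mid 0.97 335 49 [0.5644 0.0571 0.168 ]
```

View pics/w10.png

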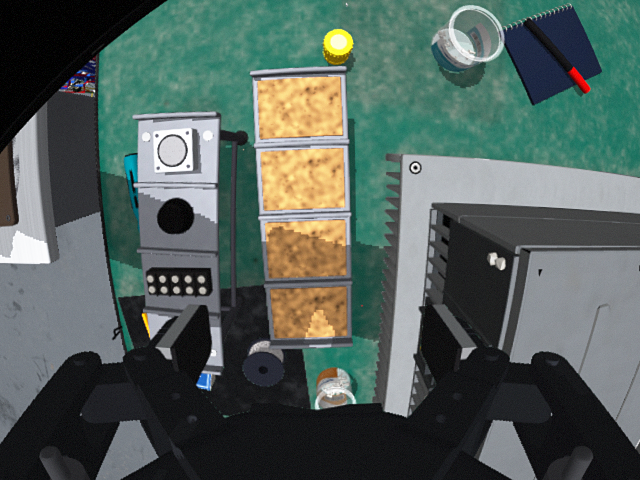

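The lens holder (175,150), knob (174,216) and block (178,282) are in the middle of their bays. The tube is hidden by the finger here, but it stood upright in its bay in the earlier views (w7, w8), and nothing has come near it since.

```bash
python3 -c "
from plant import sign_off; print(sign_off())"
```

```text
the job is handed in; nothing more can be done
None
```

All four parts are on the bare rack in reverse order (lens holder, knob, block, tube from the left), and I handed the job in at about 18 s; no verdict came back, and the tube was hidden by a finger in the last picture but stood upright in its bay in earlier ones.

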